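Clear the press-tool stack into its seats

TASK

The bush-pressing tools are still stacked on the press bolster. Take the stack apart and set each tool down (do not drop it) upright and fully home in the wooden seat whose round recess fits its diameter, so that all four seats are filled.

Things in the scene. Friction and masses are not known exactly. Their poses are not given: they have to be found in the camera images.
- drift_center (a point): the drift, top of the stack: loose, turned dark steel, foot 30 mm across and 12 mm high, above it a plain round shank 18 mm across up to 54 mm overall (hold it there); 0.15 kg. Point: on its axis, 27 mm above its underside, half-way up; z is its axis, up. Like all four tools it has a round counterbore 5 mm deep underneath, which sits with 2 mm play over the 4 mm boss below
- guide_sleeve_center (a point): the guide sleeve, second from the top: loose, bright steel, flange 42 mm across and 12 mm high, above it a hub 28 mm across up to 36 mm, on top a boss 16 mm across and 4 mm high; 0.2 kg. Point: on its axis, 18 mm above its underside; z is its axis, up (boss up). Counterbored underneath like the drift: lift it straight up 6 mm to clear the boss below
- backing_ring_center (a point): the backing ring, third from the top: loose, dark steel, flange 54 mm across and 13 mm high, above it a hub 40 mm across up to 30 mm, on top a boss 26 mm across and 4 mm high; 0.3 kg. Point: on its axis, 15 mm above its underside; z is its axis, up (boss up). Counterbored underneath like the drift: lift it straight up 6 mm to clear the boss below
- support_ring_center (a point): the support ring, bottom of the stack: loose, bright steel, straight-sided, 66 mm across and 32 mm high, on top a boss 36 mm across and 4 mm high; 0.5 kg. Point: on its axis, 16 mm above its underside; z is its axis, up (boss up). Counterbored underneath like the drift: lift it straight up 6 mm to clear the boss below
- bolster_top (a point): the bolster the stack stands on: fixed dark steel plate 100 x 100 x 10 mm with a boss 42 mm across and 4 mm high in the middle. Point: middle of the plate's top face, 10 mm above the bench, where the support ring's underside rests; z up. The undersides of the tools above it stand 32, 62 and 98 mm higher, the top of the stack 152 mm higher
- seat_drift_floor (a point): the seat for the drift: fixed light-wood block 64 x 64 x 18 mm high, round flat-floored recess 9 mm deep, 34 mm across at the floor, 48 mm at the block's top (45-degree lead-in). Point: centre of the recess floor, 9 mm above the bench; z up. Fingers do not fit in beside a tool in any of the seats: hold a tool 12 mm or more above its underside
- seat_guide_floor (a point): the seat for the guide sleeve: like the drift's, fixed block 76 x 76 x 18 mm high, recess 9 mm deep, 46 mm across at the floor and 60 mm at the top. Point: centre of the recess floor, 9 mm above the bench; z up
- seat_backing_floor (a point): the seat for the backing ring: like the drift's, fixed block 88 x 88 x 18 mm high, recess 9 mm deep, 58 mm across at the floor and 72 mm at the top. Point: centre of the recess floor, 9 mm above the bench; z up
- seat_support_floor (a point): the seat for the support ring: like the drift's, fixed block 98 x 98 x 18 mm high, recess 9 mm deep, 70 mm across at the floor and 84 mm at the top. Point: centre of the recess floor, 9 mm above the bench; z up
There are look-alikes about, which are no part of the job. What is shaped like the part that bears guide_sleeve_center but blue, turquoise or yellow is not meant.

How it is judged:
By the outcome, as a careful person would: the job done as asked, in the order asked, and still so for the second after the job is handed in, with the robot touching nothing.
It also fails if it takes over 115 s, if anything falls off the work surface, if the arm or the gripper's body presses on something with over 40 N, if the wrist force passes 120 N, or if a joint passes its speed limit or range.

ROBOT

A 6-joint arm with a two-finger parallel gripper is mounted at the origin on a cart in front of the work surface, level with it; the furniture and walls round the work are solid. World frame = base frame: x ahead of the robot, y to its left, z up, the work surface at z = 0. Lengths are in m, angles in rad, forces in N, time in s.
With the tool pointing down it reaches from about 0.275 to 0.75 m from the base axis. Payload 10.2 kg.
Tool frame: the origin (TCP) lies midway between the tips of the shut fingers; the grasp point (between the pads) lies 19 mm behind it (env.hold_point_z is the distance from the TCP to the grasp point, in m); x points along the fingers, z is the direction in which the jaws open and shut, and the axes are right-handed (so a half turn about x gives the same grasp; the last joint's range is limited). The gripper opens to 85 mm and grips with 20 to 120 N. Pads are 22 mm wide; open, the fingers measure 114 mm over their backs; the gripper's body (76 mm by 85 mm) begins 54 mm behind the grasp point. The pads swing forward as they close: fully open they stand 13 mm farther back than shut.
Start: joints at [-1.356, 0.313, 1.498, -0, 1.331, -0.223], TCP at [0.223, -0.475, 0.231] pointing down, gripper open.
Joint ranges: [-2.94, 2.94], [-0.97, 2.17], [0.19, 2.56], [-1.23, 4.37], [0.02, 3.11], [-2.88, 2.88]. Speed limits (rad/s): [2.39, 2.39, 3.01, 3.14, 3.14, 3.14].

INTERFACE

Orientations are given as a unit quaternion [x, y, z, w].
In Python, from bench import env, kinematics, monitor, eyes, job gives the robot as it stands. The module is installed in compiled form; this text tells all that it offers. Calls block until the motion is done:
- env.reach(position, orientation): joint-space move of the TCP to a pose.
- env.movel(position, velocity=0.15, frame=None, guard=None): straight line of the TCP; frame=None keeps the orientation; velocity is the mean speed in m/s. With guard (N) it stops when the force on the tool has changed by that much, and returns True; else False.
- env.set_joints(angles): joint-space move.
- env.release() and env.close_gripper(effort=None): open the fingers fully, or close them until they stop; effort is the grip in N (None keeps the last).
- env.hold(seconds).
- kinematics.ik(position, orientation): joint angles nearest the present ones, or None.
- monitor.sense(): the state.
- eyes.grab_frame(name): name is "scene" or "top"; returns a dict with "frame" (384x512x3 uint8, red, green, blue), "mtx" (3x3 intrinsics, pixels), "view" (4x4, takes a point from world to camera coordinates). Camera axes: x right, y down, z forward; pixel columns grow to the right and rows downward; lengths in m; the calibration is good to about 2 mm. A picture is of the moment at which its call begins. There is no depth.
A pose or a line that the arm cannot do raises env.MotionError and nothing moves.
- job.hand_in(): hands the job in, once; it reports no verdict.
The state is a dict: "clock": time; "joints": joint angles; "qvel": joint speeds; "joint_efforts": joint torques, N m; "position": TCP position; "ee_rot": TCP orientation; "contact_force": force on the tool from outside, world axes, zero at the start; "ft_torque": the same for the moment, N m; "finger_gap": opening from 0.0 (shut) to 1.0 (fully open).
Only numpy, scipy, OpenCV 4.12 (cv2) and the standard library are available. Lean on these libraries where they do the work, as an engineer would, in place of code of your own. Each camera call takes 0.05 s, during which the arm holds its last target.

## Working session

There is one attempt and no reset: what is moved stays moved. The work goes in short steps, each a Python script; the robot and the scene stay as the last script left them, time stands still between calls to the robot, and variables do not carry over. Pictures are saved under pics/ and viewed, and the job is handed in when it is done.

```bash
mkdir -p pics; python3 - <<'E'
from bench import env, kinematics, monitor, eyes, job
import cv2,numpy as np
for n in("scene","top"):
    d=eyes.grab_frame(n); cv2.imwrite(f"pics/{n}0.png",cv2.resize(d["frame"][:,:,::-1],(800,600),interpolation=cv2.INTER_CUBIC))
    cv2.imwrite(f"pics/raw_{n}0.png",d["frame"][:,:,::-1])
    np.savez(f"{n}0.npz",**d); print(n,d["mtx"].round(1).tolist(),d["view"].round(3).tolist())
s=monitor.sense();print(s, env.hold_point_z)
E
```

```text
scene [[480.2, 0.0, 255.5], [0.0, 480.2, 188.4], [0.0, 0.0, 1.0]] [[0.889, -0.458, 0.023, -0.6], [-0.224, -0.478, -0.849, 0.228], [0.4, 0.749, -0.528, 1.44], [0.0, 0.0, 0.0, 1.0]]
top [[365.6, 0.0, 254.2], [0.0, 365.6, 195.2], [0.0, 0.0, 1.0]] [[0.102, -0.995, 0.002, -0.086], [-0.969, -0.1, -0.224, 0.657], [0.223, 0.021, -0.974, 1.282], [0.0, 0.0, 0.0, 1.0]]
{'clock': 0.1, 'joints': array([-1.35639176e+00,  3.13361532e-01,  1.49837521e+00,  1.47015788e-05,
        1.33100132e+00, -2.23415028e-01]), 'qvel': array([ 0.00134634, -0.00062993, -0.00130033,  0.00046931,  0.00123288,
       -0.0016983 ]), 'joint_efforts': array([ 1.69773222e-03, -4.12900150e+01, -2.60143161e+01, -1.83804345e-04,
        3.01771215e-03,  5.68236061e-06]), 'position': array([ 0.22251582, -0.47525189,  0.23080364]), 'ee_rot': array([ 0.37977678,  0.59693089, -0.3791944 ,  0.59636794]), 'contact_force': array([ 0.58451315, -0.65061023, -0.06821332]), 'ft_torque': array([-0.03731265,  0.02118587,  0.03479639]), 'finger_gap': 0.9980168497847206} 0.0187
```

View pics/scene0.png

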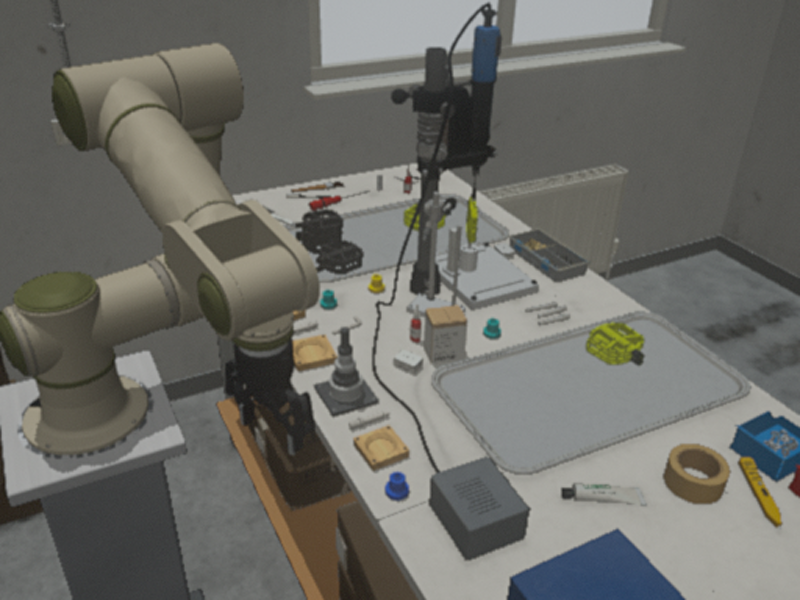

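View pics/top0.png

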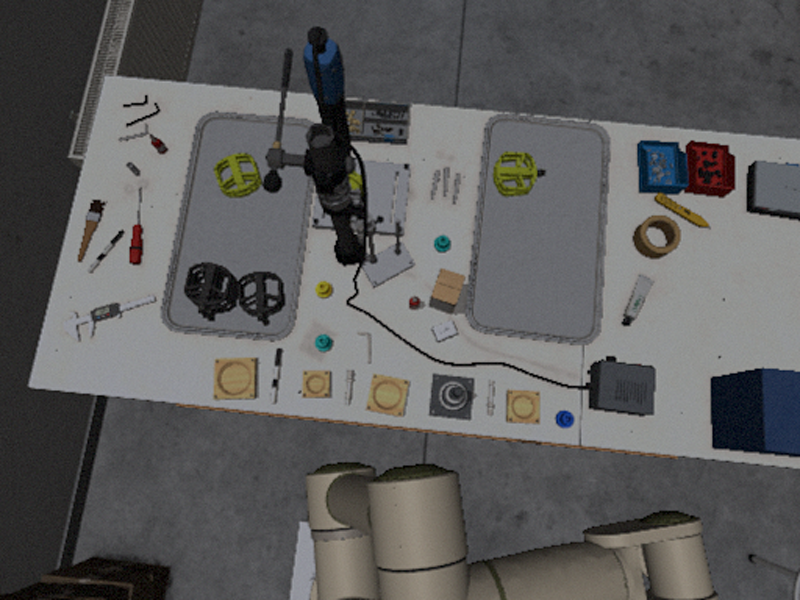

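The top view shows, from left to right in the 800x600 image:

| Item | Pixel position |
|---|---|
| Support seat | (235,380) |
| Drift seat | (317,383) |
| Backing seat | (387,395) |
| Stack | (452,397) |
| Guide seat | (523,406) |

The blue, turquoise and yellow sleeves are decoys. In the scene view the stack is at (345,375), and two of the seats are hidden behind the arm. Next I'll take measurements.

```bash
cat > h.py <<'E'
import numpy as np,cv2
def ray(d,u,v):
    R=d["view"][:3,:3];t=d["view"][:3,3]
    return -R.T@t, R.T@np.linalg.inv(d["mtx"])@np.array([u,v,1.])
def onplane(d,u,v,z):
    c,r=ray(d,u,v); return c+r*(z-c[2])/r[2]
def proj(d,p):
    q=d["mtx"]@(d["view"][:3,:3]@np.asarray(p)+d["view"][:3,3]); return q[:2]/q[2]
E
python3 - <<'E'
from h import *
for n in("top","scene"):
    d=dict(np.load(f"{n}0.npz")); f=d["frame"]
    hsv=cv2.cvtColor(f,cv2.COLOR_RGB2HSV)
    m=cv2.inRange(hsv,(8,60,100),(28,200,255))
    N,l,st,ce=cv2.connectedComponentsWithStats(m)
    for i in range(1,N):
        if st[i,4]>60:
            c=[k for k in cv2.findContours((l==i).astype(np.uint8),0,2)[0]][0]
            r=cv2.minAreaRect(c); p=onplane(d,*r[0],0.018)
            print(n,st[i],np.round(r[0],1),np.round(r[1],1),round(r[2],1),p.round(4))
t=cv2.imread("pics/raw_top0.png"); cv2.imwrite("pics/ct0.png",cv2.resize(t[220:280,125:375],(800,192),interpolation=cv2.INTER_CUBIC))
cv2.imwrite("pics/ct1.png",cv2.resize(t[232:276,268:318],(682,600),interpolation=cv2.INTER_CUBIC))
s=cv2.imread("pics/raw_scene0.png"); cv2.imwrite("pics/cs1.png",cv2.resize(s[190:310,185:285],(500,600),interpolation=cv2.INTER_CUBIC))
E
```

```text
top [420 124  34  21 131] [436.7 134.5] [37.7  5.1] 29.7 [ 1.0005 -0.7223  0.018 ]
top [410 138  25  23 153] [422. 149.] [22. 24.] 90.0 [ 0.9322 -0.6633  0.018 ]
top [276 172  22  23 319] [286.6 183.1] [16.4 19.3] 18.4 [ 0.7366 -0.1376  0.018 ]
top [137 229  27  27 656] [150. 242.] [26. 26.] 90.0 [0.4554 0.3544 0.018 ]
top [194 237  17  17 274] [202. 245.] [16. 16.] 90.0 [0.4643 0.1586 0.018 ]
top [235 239  27  28 529] [247.8 252.6] [23.3 23.5] 11.3 [ 0.454  -0.0153  0.018 ]
top [324 250  21  21 405] [334. 260.] [20. 20.] 90.0 [ 0.4596 -0.3373  0.018 ]
top [113 258 218  25 327] [221.5 270. ] [218.2   1.7] 6.0 [0.3805 0.0744 0.018 ]
top [347 283  87  11 127] [390.  287.8] [86.6  1.7] 6.1 [ 0.3805 -0.5467  0.018 ]
scene [235 175  12  13  91] [240.5 181.5] [11.3 11.3] 45.0 [0.6979 0.1716 0.018 ]
scene [273 196  25  12 236] [284.9 201.4] [10.7 23.7] 84.3 [ 0.7824 -0.0211  0.018 ]
scene [187 214  29  22 429] [200.6 224.9] [19.6 27.1] 78.7 [ 0.4565 -0.0238  0.018 ]
scene [ 139  255   69  129 1262] [172.7 320.1] [142.9  11.2] 65.2 [ 0.2376 -0.3795  0.018 ]
scene [226 272  36  26 558] [243.9 284.7] [28.5 25.1] 54.5 [ 0.4609 -0.342   0.018 ]
scene [428 284  39  28 418] [447.3 297.1] [39.8 24. ] 18.4 [ 0.9478 -0.633   0.018 ]
scene [473 292  28  45 183] [487.5 313.7] [49.2  7.9] 62.0 [ 0.9986 -0.7263  0.018 ]
```

View pics/ct0.png

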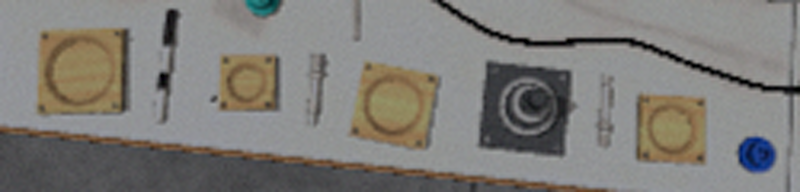

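View pics/ct1.png

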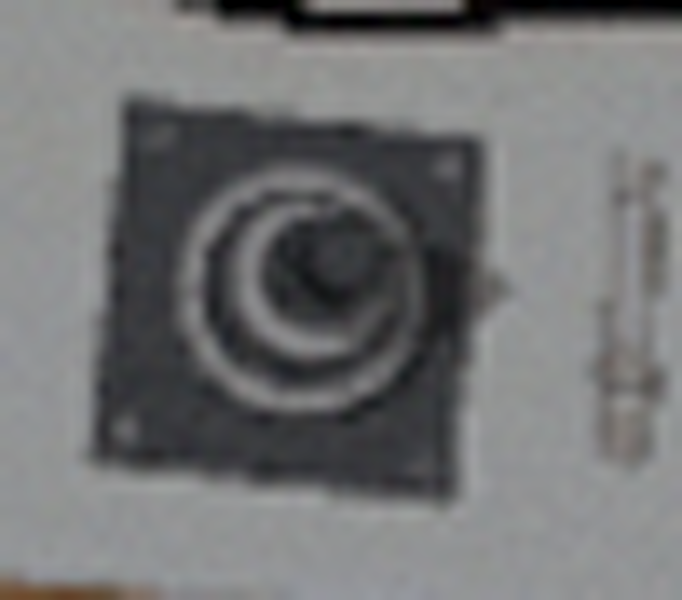

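View pics/cs1.png

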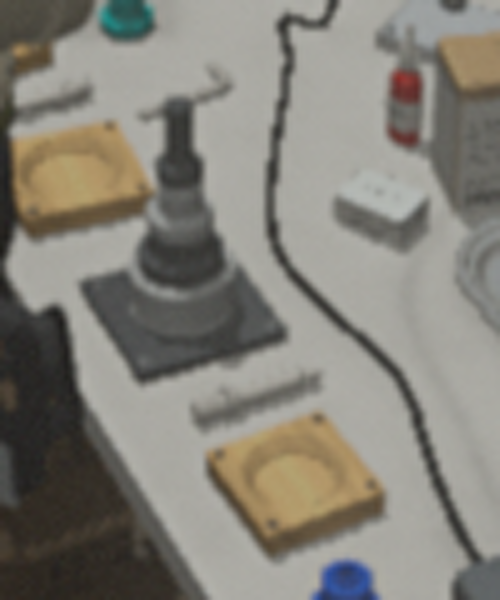

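```bash
cat >> h.py <<'E'
def up(f,x0,y0,x1,y1,s=8):
    c=cv2.resize(f[y0:y1,x0:x1],None,fx=s,fy=s,interpolation=cv2.INTER_CUBIC)
    back=lambda p:((np.asarray(p)+.5)/s-.5+np.array([x0,y0]))
    return c,back
def seat(d,x0,y0,x1,y1,z=0.018):
    c,b=up(d["frame"],x0,y0,x1,y1)
    c=cv2.GaussianBlur(c,(0,0),3)
    sat=cv2.cvtColor(c,cv2.COLOR_RGB2HSV)[:,:,1]
    _,m=cv2.threshold(sat,0,255,cv2.THRESH_OTSU)
    k=max(cv2.findContours(m,0,1)[0],key=cv2.contourArea)
    r=cv2.minAreaRect(cv2.convexHull(k)); mo=cv2.moments(cv2.convexHull(k))
    P=[onplane(d,*b(q),z)[:2] for q in cv2.boxPoints(r)]
    return onplane(d,*b(r[0]),z)[:2],onplane(d,*b((mo['m10']/mo['m00'],mo['m01']/mo['m00'])),z)[:2],[np.linalg.norm(P[i]-P[i-1]).round(4) for i in range(4)],P
E
python3 - <<'E'
from h import *
d=dict(np.load("top0.npz"));s=dict(np.load("scene0.npz"))
print("cams",[ray(q,0,0)[0].round(3) for q in (d,s)])
for n,b in dict(support=(130,222,172,262),drift=(188,230,218,260),backing=(228,232,270,273),guide=(318,244,351,277)).items():
    a,c,l,P=seat(d,*b); print(n,a.round(4),c.round(4),l)
c,b=up(d["frame"],268,232,310,276); g=cv2.GaussianBlur(cv2.cvtColor(c,cv2.COLOR_RGB2GRAY),(0,0),3)
_,m=cv2.threshold(g,110,255,cv2.THRESH_BINARY_INV); print(np.percentile(g,[5,25,50,75,95]))
k=max(cv2.findContours(m,0,1)[0],key=cv2.contourArea);h=cv2.convexHull(k);r=cv2.minAreaRect(h)
print("bolster",onplane(d,*b(r[0]),.01).round(4),np.array(r[1])/8)
for nm,uv,z in(("sup",(289.6,252.65),.042),("drift",(292.5,250.45),.162),("bol",(288.65,253.3),.01)): print(nm,onplane(d,*uv,z).round(4))
t=c[:,:,::-1].copy(); cv2.drawContours(t,[cv2.boxPoints(r).astype(int)],-1,(0,0,255),1)
cv2.imwrite("pics/bol.png",t)
c2,_=up(s["frame"],205,205,245,270,9); cv2.imwrite("pics/stk.png",c2[:,:,::-1])
E
```

```text
cams [array([ 0.359, -0.047,  1.397]), array([ 0.008, -1.245,  0.967])]
support [0.4564 0.3543] [0.4565 0.3545] [np.float64(0.1), np.float64(0.1042), np.float64(0.0999), np.float64(0.1025)]
drift [0.4629 0.1586] [0.463  0.1586] [np.float64(0.0639), np.float64(0.066), np.float64(0.0639), np.float64(0.0653)]
backing [ 0.4545 -0.0151] [ 0.4542 -0.0151] [np.float64(0.0891), np.float64(0.0889), np.float64(0.0904), np.float64(0.0887)]
guide [ 0.4605 -0.339 ] [ 0.4603 -0.3386] [np.float64(0.0787), np.float64(0.077), np.float64(0.0797), np.float64(0.077)]
[ 49.  64. 138. 147. 150.]
bolster [ 0.4665 -0.1712  0.01  ] [29.15899467 27.56236649]
sup [ 0.4678 -0.1686  0.042 ]
drift [ 0.4664 -0.1668  0.162 ]
bol [ 0.4676 -0.1681  0.01  ]
```

View pics/bol.png

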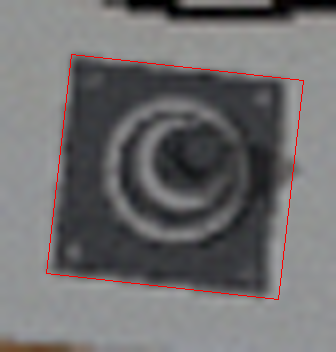

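View pics/stk.png

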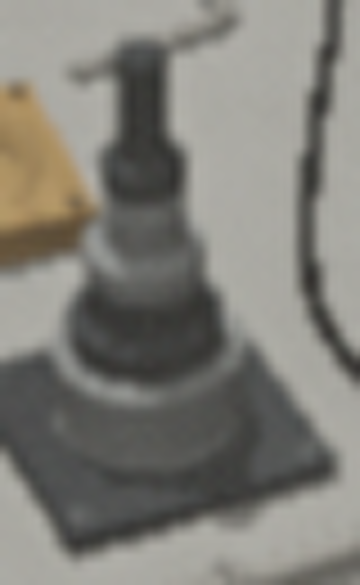

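```bash
python3 - <<'E'
from h import *
d=dict(np.load("top0.npz"));s=dict(np.load("scene0.npz"))
print("drift top plane from scene",onplane(s,220.2,210.1,.162).round(4))
c1,r1=ray(d,292.5,250.45);c2,r2=ray(s,220.2,210.1)
A=np.c_[r1,-r2];x=np.linalg.lstsq(A,c2-c1,rcond=None)[0];p,q=c1+r1*x[0],c2+r2*x[1];print(p.round(4),q.round(4))
# lateral residuals for candidates
for z in(.162,.141,.042,.01): print(z,proj(s,[.467,-.1678,z]).round(2),proj(d,[.467,-.1678,z]).round(2))
# green: 1mm in x,y -> px
print(proj(s,[.477,-.1678,.1])-proj(s,[.467,-.1678,.1]),proj(s,[.467,-.1578,.1])-proj(s,[.467,-.1678,.1]))
# seat rim/floor in top: guide and bolster from scene zoom
b,_=up(s["frame"],220,268,270,302,12);cv2.imwrite("pics/gs.png",b[:,:,::-1])
for n,b in dict(backing=(228,232,270,273),guide=(318,244,351,277)).items():
    print(n,[proj(s,[*P,.018]).round(1) for P in seat(d,*b)[3]])
E
```

```text
drift top plane from scene [ 0.4678 -0.1653  0.162 ]
[ 0.4663 -0.1667  0.1632] [ 0.4671 -0.167   0.1632]
0.162 [220.29 210.6 ] [292.8  250.31]
0.141 [220.4  216.43] [292.15 250.79]
0.042 [220.89 242.74] [289.37 252.84]
0.01 [221.05 250.85] [288.56 253.44]
[ 3.03477841 -0.85004558] [-1.33198015 -1.77908162]
backing [array([182.7, 219. ]), array([207.9, 213.7]), array([216. , 228.5]), array([189.8, 234. ])]
guide [array([224.5, 280. ]), array([248.3, 271.6]), array([262.7, 288.2]), array([238.1, 297.2])]
```

View pics/gs.png

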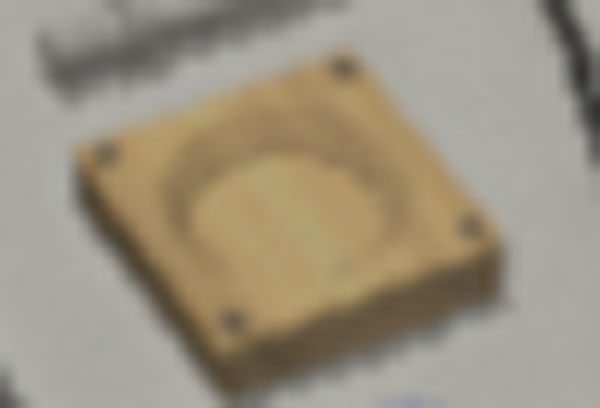

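```bash
cat >> h.py <<'E'
from scipy.spatial.transform import Rotation as Ro
QX=Ro.from_matrix(np.array([[0,0,1],[0,1,0],[-1,0,0]])).as_quat()
QX2=Ro.from_matrix(np.array([[0,0,-1],[0,-1,0],[-1,0,0]])).as_quat()
ST=np.array([.467,-.1675])
SEAT=dict(support=(.4564,.3543),drift=(.4629,.1586),backing=(.4545,-.0151),guide=(.4605,-.339))
E
python3 - <<'E'
from h import *
from bench import env,kinematics,monitor,eyes
for n,q in(("QX",QX),("QX2",QX2)):
    for p in ([*ST,.25],[*ST,.125],[*ST,.02],[*SEAT["support"],.02],[*SEAT["support"],.2],[*SEAT["guide"],.02]):
        k=kinematics.ik(p,q);print(n,p,None if k is None else k.round(2))
E
```

```text
QX [np.float64(0.467), np.float64(-0.1675), 0.25] [-0.58  0.24  1.55 -0.    1.36 -0.58]
QX [np.float64(0.467), np.float64(-0.1675), 0.125] [-0.58  0.36  1.73 -0.    1.05 -0.58]
QX [np.float64(0.467), np.float64(-0.1675), 0.02] [-0.58  0.53  1.8  -0.    0.8  -0.58]
QX [0.4564, 0.3543, 0.02] [ 0.46  0.67  1.55 -0.    0.92  0.46]
QX [0.4564, 0.3543, 0.2] [ 0.46  0.45  1.38 -0.    1.31  0.46]
QX [0.4605, -0.339, 0.02] [-0.84  0.66  1.57 -0.    0.92 -0.84]
QX2 [np.float64(0.467), np.float64(-0.1675), 0.25] [-0.58  0.24  1.55 -0.    1.36  2.56]
QX2 [np.float64(0.467), np.float64(-0.1675), 0.125] [-0.58  0.36  1.73 -0.    1.05  2.56]
QX2 [np.float64(0.467), np.float64(-0.1675), 0.02] [-0.58  0.53  1.8  -0.    0.8   2.56]
QX2 [0.4564, 0.3543, 0.02] [ 0.46  0.67  1.55 -0.    0.92 -2.68]
QX2 [0.4564, 0.3543, 0.2] [ 0.46  0.45  1.38 -0.    1.31 -2.68]
QX2 [0.4605, -0.339, 0.02] [-0.84  0.66  1.57 -0.    0.92  2.3 ]
```

```bash
cat >> h.py <<'E'
def snap(name,n="scene",box=None,s=4):
    from bench import eyes
    d=eyes.grab_frame(n);f=d["frame"][:,:,::-1]
    if box: f=f[box[1]:box[3],box[0]:box[2]]
    f=cv2.resize(f,None,fx=s,fy=s,interpolation=cv2.INTER_CUBIC)
    cv2.imwrite(f"pics/{name}.png",f);return d
def st(tag=""):
    from bench import monitor
    s=monitor.sense();print(tag,"t",round(s["clock"],2),"p",s["position"].round(4),"F",s["contact_force"].round(1),"M",s["ft_torque"].round(2),"gap",round(s["finger_gap"],3));return s
E
python3 - <<'E'
from h import *
from bench import env
env.reach([*ST,.25],QX);st("above")
print(env.movel([*ST,.125],velocity=.12,guard=8));st("down")
snap("a1","scene",(185,170,285,290),5);snap("a1t","top",(258,222,328,282),8)
E
```

```text
above t 1.56 p [ 0.4668 -0.1683  0.2499] F [-0.5 -0.3 -0.4] M [0.02 0.01 0.02] gap 1.005
False
down t 2.75 p [ 0.4673 -0.1677  0.1256] F [-0.2  0.4 -1. ] M [-0.01  0.01  0.03] gap 1.0
```

View pics/a1.png

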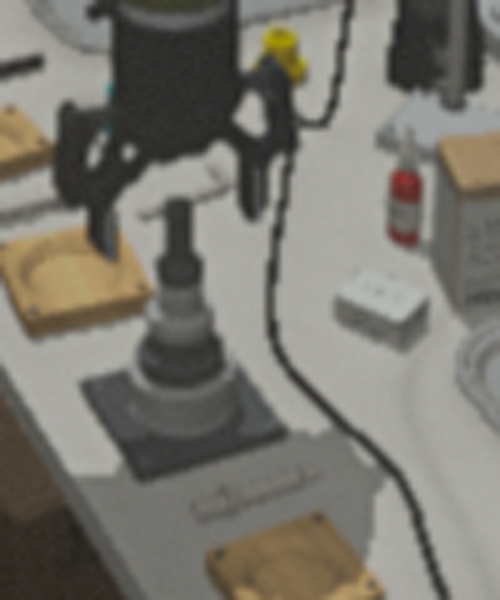

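View pics/a1t.png

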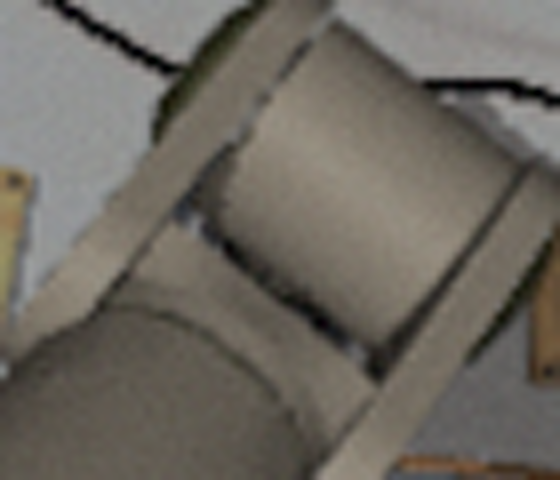

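The scene crop shows the open fingertips at about (103,240) and (253,205). They straddle the shank at x≈178, so the grasp is centred and I'll grip.

```bash
python3 - <<'E'
from h import *
from bench import env
env.close_gripper(40);a=st("closed")
env.movel([*ST,.137],velocity=.05);env.movel([*ST,.175],velocity=.15);st("lift")
snap("a2","scene",(185,150,285,290),4)
E
```

```text
closed t 3.48 p [ 0.4671 -0.1675  0.1251] F [ 0.4 -0.5  1.4] M [-0.02 -0.11 -0.01] gap 0.194
lift t 4.27 p [ 0.4668 -0.1674  0.1745] F [-0.1 -0.2 -1.5] M [-0.    0.05 -0.02] gap 0.199
```

View pics/a2.png

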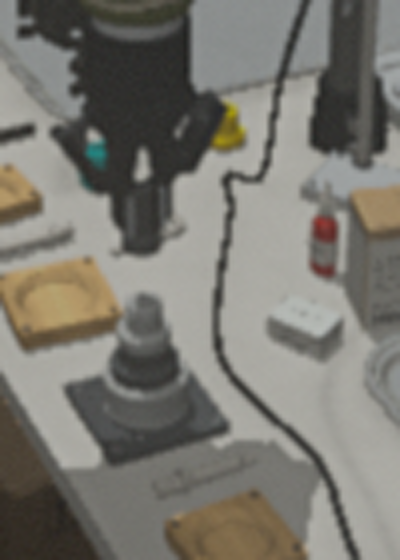

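The drift is held (crop 140,225) and the guide sleeve is still on the stack. Next I'll place the drift in its seat.

```bash
cat >> h.py <<'E'
def place(n,zt,zc,up_z):
    from bench import env
    x,y=SEAT[n]
    env.movel([x,y,zc],velocity=.2);st("over")
    env.movel([x,y,zt+.012],velocity=.12)
    env.hold(.3);st("pre")
    print(env.movel([x,y,zt-.003],velocity=.02,guard=6));s=st("contact")
    return s
E
python3 - <<'E'
from h import *
from bench import env
place("drift",.026,.175,.2)
snap("b1","scene",(165,130,265,250),5)
E
```

```text
over t 6.1 p [0.4629 0.1581 0.175 ] F [ 0.2  0.6 -1.3] M [ 0.02 -0.01 -0.01] gap 0.206
pre t 7.69 p [0.463  0.1586 0.0382] F [-0.3  1.7 -1. ] M [ 0.03 -0.02 -0.01] gap 0.201
True
contact t 8.28 p [0.4629 0.1586 0.0261] F [-0.4 -0.2  5.3] M [ 0.03  0.18 -0.02] gap 0.198
```

View pics/b1.png

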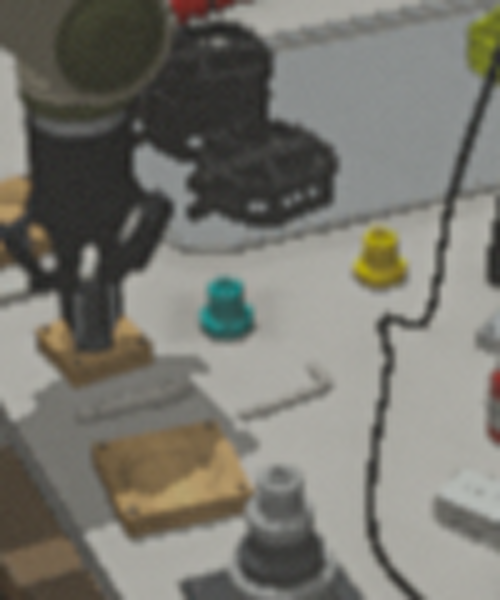

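Contact came at z=0.0261, against 0.026 expected, so the drift is home. I'll release it and look at both the seat and the stack.

```bash
python3 - <<'E'
from h import *
from bench import env
x,y=SEAT["drift"]
env.release();st("rel")
env.movel([x,y,.19],velocity=.2)
d=snap("b2","scene",(165,130,265,280),4);np.savez("s2.npz",**d)
d=snap("b2t","top",(185,222,330,282),5);np.savez("t2.npz",**d);st()
E
```

```text
rel t 9.0 p [0.4624 0.1585 0.0257] F [-0.1 -0.1  0.3] M [ 0.    0.02 -0.  ] gap 1.002
 t 10.07 p [0.4624 0.1585 0.1889] F [-0.5  0.8  0.3] M [ 0.03  0.   -0.01] gap 1.002
```

View pics/b2.png

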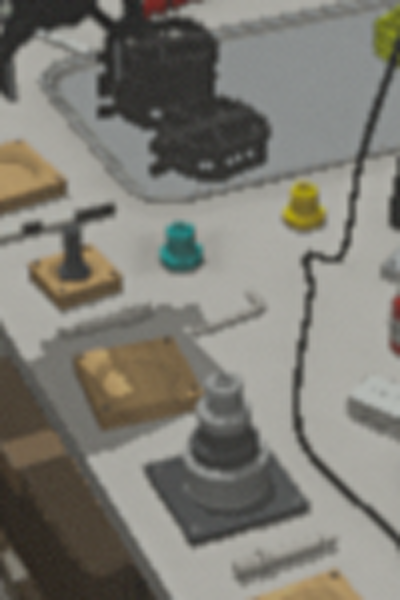

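View pics/b2t.png

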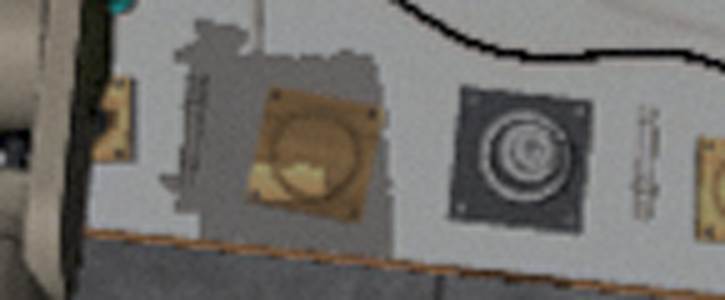

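The drift stands upright in its seat at (72,255). The stack is now shadow-free in the top view, so I'll refine its centre.

```bash
python3 - <<'E'
from h import *
d=dict(np.load("t2.npz"));c,b=up(d["frame"],268,232,310,276)
g=cv2.GaussianBlur(cv2.cvtColor(c,cv2.COLOR_RGB2GRAY),(0,0),2)
m=cv2.threshold(g,105,255,cv2.THRESH_BINARY_INV)[1]
m[:30]=0
k=max(cv2.findContours(m,0,1)[0],key=cv2.contourArea);r=cv2.minAreaRect(cv2.convexHull(k))
print("bol",onplane(d,*b(r[0]),.01).round(4),np.array(r[1])/8)
# bright outer ring of support top
o=np.zeros_like(m);cv2.drawContours(o,[cv2.convexHull(k)],-1,255,-1);o=cv2.erode(o,np.ones((41,41)))
w=((g>88)&(o>0)).astype(np.uint8)*255
for q in sorted(cv2.findContours(w,0,1)[0],key=cv2.contourArea)[-2:]:
    if len(q)>5:
        e=cv2.fitEllipse(cv2.convexHull(q));print(np.array(b(e[0])).round(2),np.array(e[1])/8,onplane(d,*b(e[0]),.042).round(4))
t=c[:,:,::-1].copy();t[w>0]=(0,0,255);cv2.drawContours(t,[cv2.boxPoints(r).astype(int)],-1,(0,255,0),1);cv2.imwrite("pics/bol2.png",t)
E
```

```text
bol [ 0.4667 -0.1684  0.01  ] [27.32938576 27.42002106]
[277.12 262.75] [0.36228442 0.81009257] [ 0.4267 -0.1262  0.042 ]
[289.35 252.75] [17.90857124 18.29776192] [ 0.4673 -0.1677  0.042 ]
```

View pics/bol2.png

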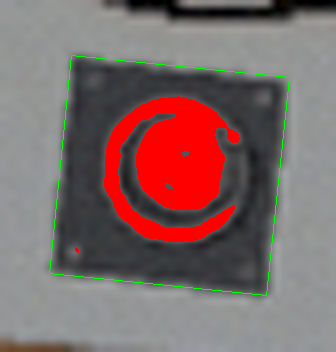

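The fits agree on (0.467, -0.168). Next is the guide sleeve.

```bash
sed -i 's/ST=np.array.*/ST=np.array([.467,-.168])/' h.py; cat >> h.py <<'E'
def pick(z,effort,lift):
    from bench import env
    env.movel([*ST,.17],velocity=.25)
    print(env.movel([*ST,z],velocity=.12,guard=8));st("down")
    env.close_gripper(effort);st("closed")
    env.movel([*ST,z+.010],velocity=.04);st("l10");env.movel([*ST,lift],velocity=.15);env.hold(.2);st("lift")
E
python3 - <<'E'
from h import *
pick(.0857,50,.15)
snap("c1","scene",(165,150,285,290),4)
E
```

```text
False
down t 12.38 p [ 0.4674 -0.1681  0.0863] F [ 0.2  0.4 -0.5] M [0.02 0.01 0.  ] gap 1.0
closed t 12.96 p [ 0.4672 -0.1681  0.0861] F [-0.5  1.2  6. ] M [ 0.04  0.21 -0.06] gap 0.311
l10 t 13.36 p [ 0.467  -0.168   0.0957] F [ 0.4 -0.4 -2. ] M [0.   0.01 0.03] gap 0.31
lift t 14.07 p [ 0.4666 -0.1678  0.149 ] F [ 0.2 -0.2 -1.4] M [0.02 0.01 0.02] gap 0.306
```

View pics/c1.png

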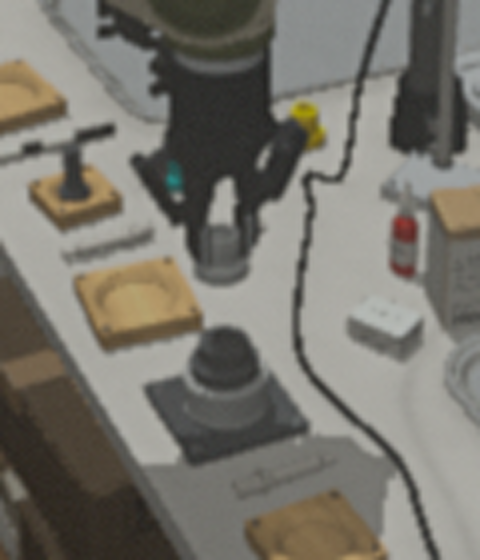

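The sleeve is held at (222,255) and looks level. The backing ring has stayed on the stack. Next I'll place the sleeve in the guide seat.

```bash
python3 - <<'E'
from h import *
place("guide",.0230,.15,.2)
snap("c2","scene",(195,210,315,330),5)
E
```

```text
over t 15.12 p [ 0.4605 -0.3381  0.1499] F [ 2.  -0.2 -1.8] M [ 0.01 -0.01  0.04] gap 0.308
pre t 16.53 p [ 0.4606 -0.3391  0.0353] F [-0.6 -0.9 -2.5] M [-0.01 -0.02 -0.02] gap 0.308
True
contact t 17.12 p [ 0.4604 -0.3389  0.0232] F [-1.3  1.   4.9] M [ 0.12  0.16 -0.01] gap 0.311
```

View pics/c2.png

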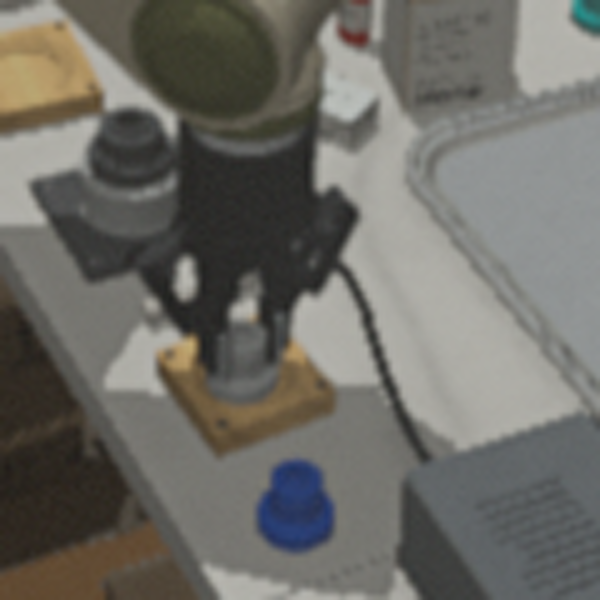

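```bash
python3 - <<'E'
from h import *
from bench import env
x,y=SEAT["guide"]
env.release();st("rel");env.movel([x,y,.17],velocity=.2)
snap("c3","scene",(195,210,315,330),5)
pick(.0570,60,.13)
snap("c4","scene",(165,170,285,310),4)
E
```

```text
rel t 17.78 p [ 0.4601 -0.3385  0.0225] F [-1.1 -0.2  0.1] M [-0.01  0.01 -0.02] gap 1.0
False
down t 20.64 p [ 0.4674 -0.1683  0.0576] F [0.4 0.7 0.1] M [-0.04  0.05  0.01] gap 0.997
closed t 21.16 p [ 0.4673 -0.1681  0.0577] F [-1.8  1.5  7. ] M [ 0.18  0.24 -0.01] gap 0.442
l10 t 21.56 p [ 0.467  -0.168   0.0671] F [-0.2  0.5 -2.4] M [-0.01  0.04 -0.04] gap 0.437
lift t 22.32 p [ 0.4666 -0.1677  0.129 ] F [-0.2  0.4 -3.6] M [ 0.03  0.03 -0.02] gap 0.441
```

View pics/c3.png

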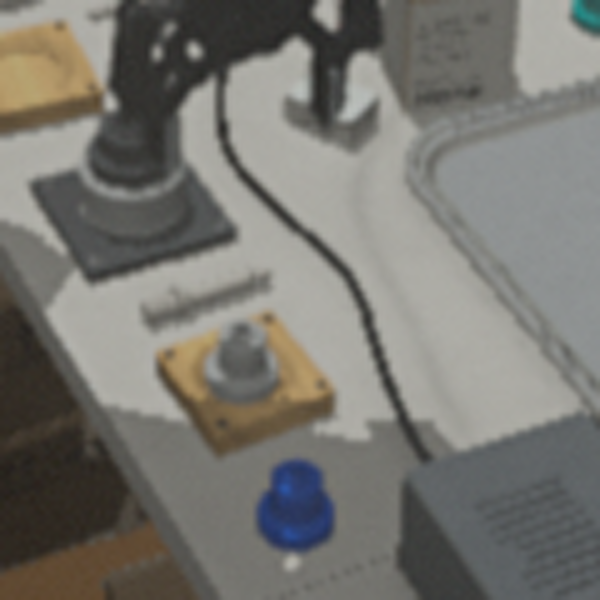

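View pics/c4.png

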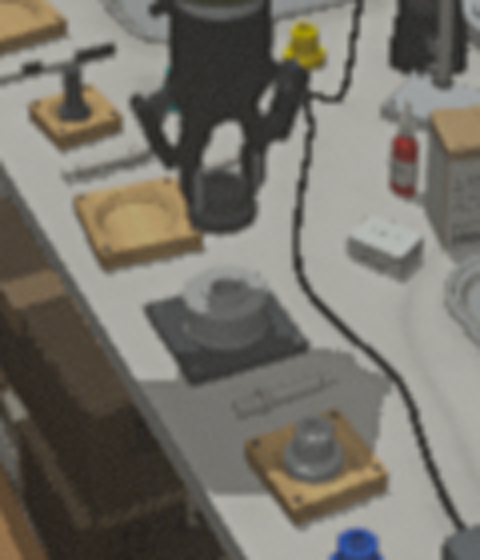

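The guide sleeve stands level in its seat (240,360). The backing ring is held at (225,200). The support ring remains on the bolster.

```bash
python3 - <<'E'
from h import *
place("backing",.0243,.13,.2)
snap("d1","scene",(155,160,275,280),5)
E
```

```text
over t 23.29 p [ 0.4547 -0.0157  0.13  ] F [ 0.1 -0.9 -2.9] M [-0.02 -0.08 -0.02] gap 0.441
pre t 24.52 p [ 0.4547 -0.0151  0.0366] F [-0.2 -0.  -2.6] M [ 0.01 -0.01 -0.01] gap 0.446
True
contact t 25.11 p [ 0.4544 -0.0151  0.0247] F [-1.2 -0.4  5. ] M [ 0.01  0.16 -0.03] gap 0.439
```

View pics/d1.png

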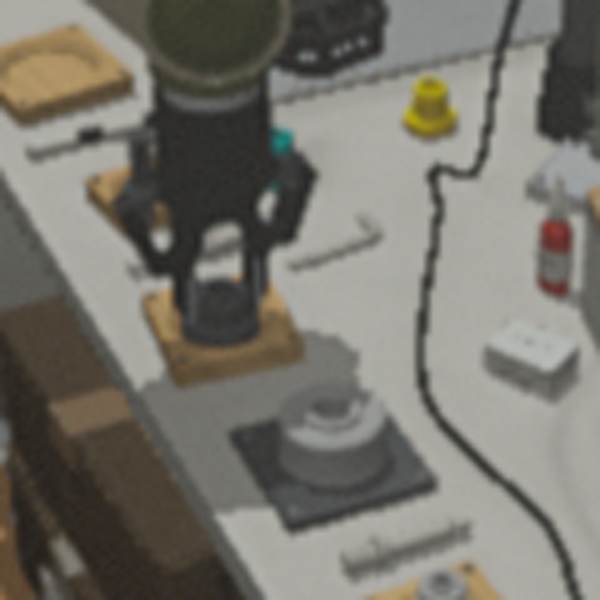

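```bash
python3 - <<'E'
from h import *
from bench import env
x,y=SEAT["backing"]
env.release();st("rel");env.movel([x,y,.15],velocity=.2)
env.movel([*ST,.14],velocity=.25)
snap("d3","scene",(155,160,275,280),5)
print(env.movel([*ST,.0185],velocity=.08,guard=8));st("down")
snap("d4","scene",(155,160,275,280),5)
E
```

```text
rel t 25.69 p [ 0.4539 -0.0149  0.0243] F [-0.1  0.3 -0.3] M [ 0.06 -0.03  0.03] gap 1.002
False
down t 28.95 p [ 0.4672 -0.1681  0.0189] F [ 0.9 -0.  -1. ] M [-0.03  0.02  0.04] gap 1.003
```

View pics/d3.png

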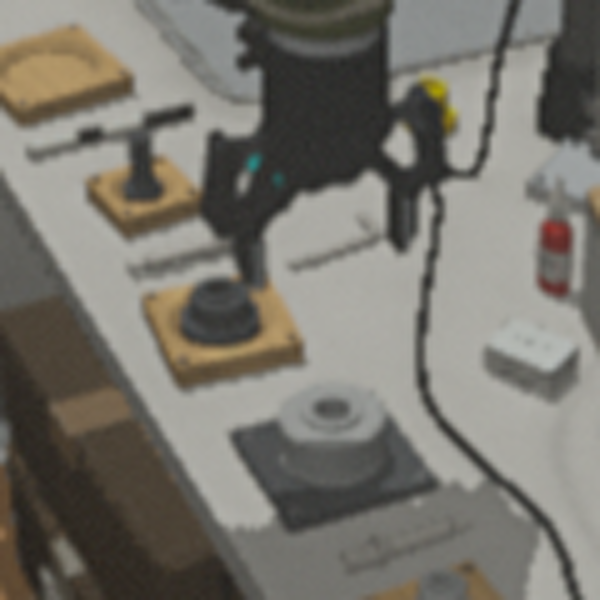

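View pics/d4.png

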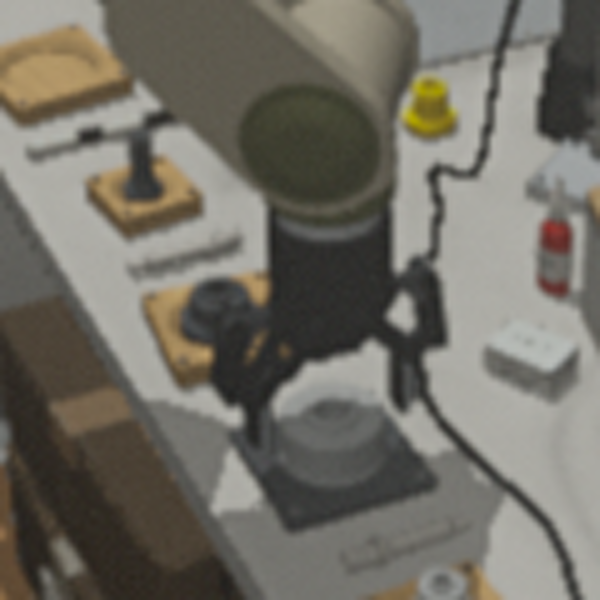

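The backing ring is level in its seat (220,310). The fingers straddle the support ring, so I'll grip and lift it.

```bash
python3 - <<'E'
from h import *
from bench import env
env.close_gripper(90);a=st("closed");z=.0185
env.movel([*ST,z+.010],velocity=.04);st("l10");env.movel([*ST,.15],velocity=.15);env.hold(.2);st("lift")
snap("e1","scene",(155,130,275,270),4)
E
```

```text
closed t 29.35 p [ 0.4675 -0.1682  0.0197] F [-3.7  1.7 12.5] M [ 0.28  0.27 -0.01] gap 0.738
l10 t 29.75 p [ 0.4669 -0.1679  0.0284] F [-1.1 -0.3 -5.1] M [0.03 0.01 0.05] gap 0.742
lift t 30.91 p [ 0.4667 -0.1678  0.1493] F [-0.9 -0.3 -5.1] M [0.01 0.02 0.01] gap 0.736
```

View pics/e1.png

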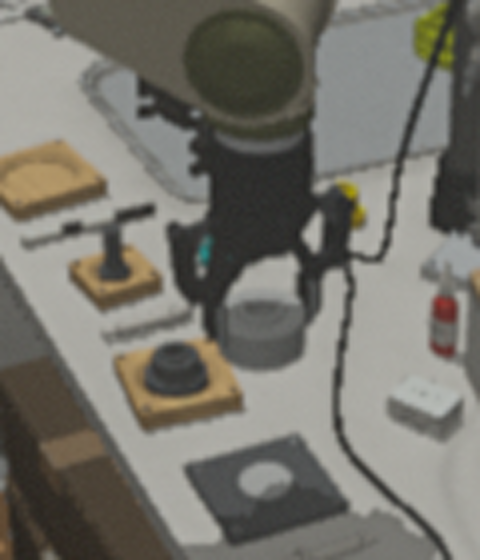

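```bash
python3 - <<'E'
from h import *
place("support",.0180,.15,.2)
snap("e2","scene",(120,130,240,250),5)
E
```

```text
over t 33.72 p [0.4565 0.3539 0.15  ] F [ 0.6  0.8 -5.2] M [-0.01 -0.07 -0.03] gap 0.744
pre t 35.17 p [0.4565 0.3544 0.0303] F [ 1.  -0.2 -5.1] M [-0.01 -0.02  0.03] gap 0.739
True
contact t 35.69 p [0.4567 0.3547 0.0204] F [2.2 2.  2. ] M [ 0.23 -0.25  0.04] gap 0.735
```

View pics/e2.png

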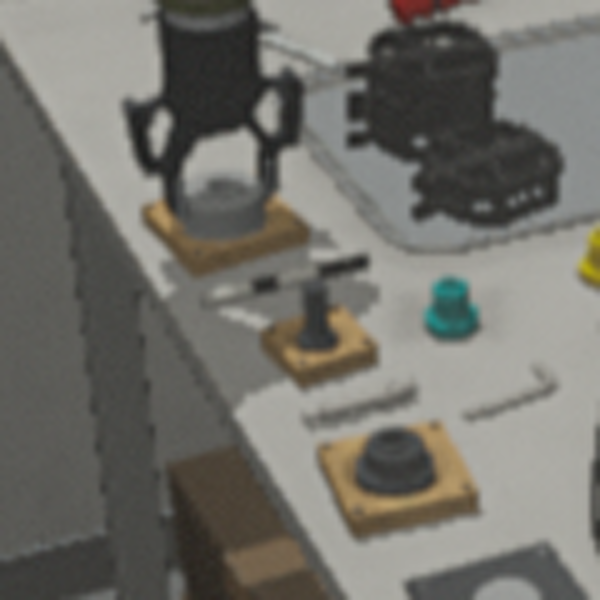

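Contact came about 2 mm early, with a sideways force toward +x +y, so the ring is touching the lead-in. I'll lift 1 mm, shift that way and try again.

```bash
python3 - <<'E'
from h import *
from bench import env
x,y=SEAT["support"]
env.movel([x,y,.0225],velocity=.03)
x+=.0015;y+=.0015
env.movel([x,y,.0225],velocity=.03);env.hold(.3);st("pre")
print(env.movel([x,y,.0155],velocity=.015,guard=7));st("contact")
E
```

```text
pre t 36.54 p [0.4579 0.3558 0.0225] F [ 1.4  0.1 -4.5] M [-0.    0.02  0.02] gap 0.74
True
contact t 36.89 p [0.458  0.3559 0.0188] F [-0.8 -0.5  4.6] M [-0.1  -0.04 -0.02] gap 0.739
```

Contact is now purely vertical at z=0.0188. The grip height when the fingers closed (0.0197 above an underside at 0.010) predicts 0.0187, so the ring is home. I'll release, back off and check.

```bash
python3 - <<'E'
from h import *
from bench import env
p=st()["position"]
env.release();s=st("rel");p=s["position"]
env.movel([p[0],p[1],.2],velocity=.15)
env.reach([.30,-.30,.3],QX);env.hold(.3);st("away")
d=snap("f1","scene",(120,140,280,300),4);np.savez("s3.npz",**d)
d=snap("f1t","top",(120,215,360,285),3);np.savez("t3.npz",**d)
E
```

```text
t 36.89 p [0.458  0.3559 0.0188] F [-0.8 -0.5  4.6] M [-0.1  -0.04 -0.02] gap 0.739
rel t 37.25 p [0.4572 0.3555 0.0176] F [ 0.1 -0.1  0.2] M [-0.01 -0.01 -0.04] gap 0.999
away t 41.34 p [ 0.3001 -0.2999  0.3   ] F [-0.4 -0.1  0.5] M [-0.03 -0.    0.04] gap 1.003
```

View pics/f1.png

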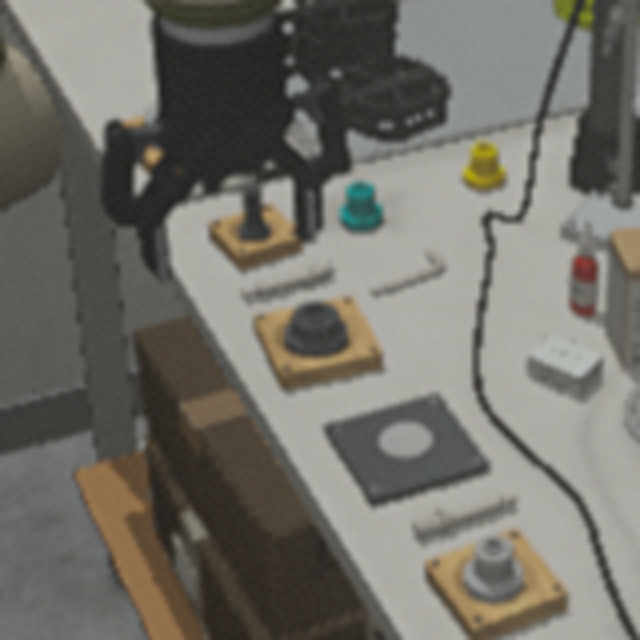

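View pics/f1t.png

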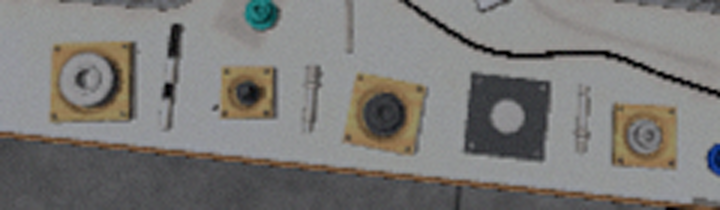

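All four seats are filled in the top view. The gripper hides the support ring in the scene view, so I'll move aside and check it.

```bash
python3 - <<'E'
from h import *
from bench import env
env.reach([.40,.05,.35],QX);env.hold(.2);st("away")
d=snap("g1","scene",(120,130,220,220),7);np.savez("s4.npz",**d)
dt=dict(np.load("t3.npz"))
c,b=up(dt["frame"],130,222,172,262,14);cv2.imwrite("pics/g1t.png",c[:,:,::-1])
P=[.4580,.3559]
print("expected top-edge centre px top",proj(dt,[*P,.041]),"scene",proj(d,[*P,.041]))
E
```

```text
away t 43.02 p [0.4001 0.0493 0.3499] F [-0.2  0.3 -0.8] M [ 0.02 -0.03  0.  ] gap 1.003
expected top-edge centre px top [147.99799568 240.64709642] scene [164.36259308 167.77625875]
```

View pics/g1.png

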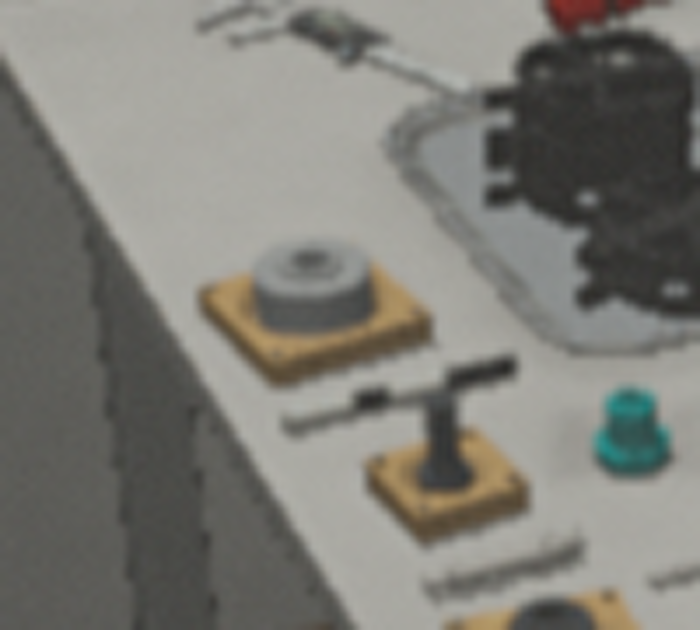

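View pics/g1t.png

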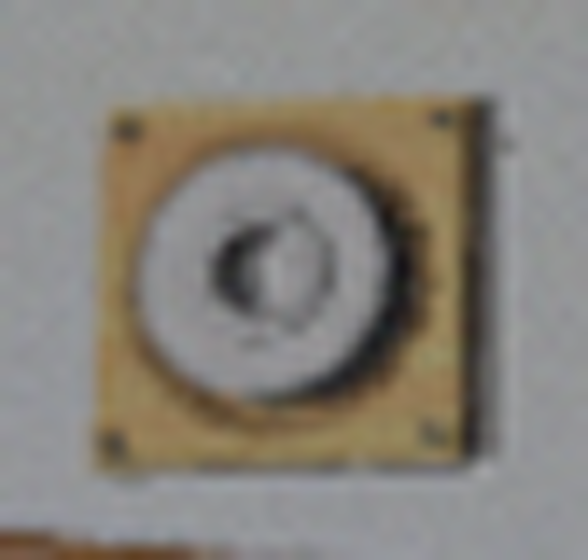

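In both views the support ring looks level in its recess, at scene crop (312,285) and top crop (262,272). To confirm it's fully home, I'll probe the boss top lightly with the shut fingers. It should be at 0.045.

```bash
python3 - <<'E'
from h import *
from bench import env
X,Y=.458,.356
env.close_gripper(30)
env.movel([X,Y,.2],velocity=.25) 
for dx in(.012,-.012):
    env.movel([X+dx,Y,.055],velocity=.15);env.hold(.3)
    print(env.movel([X+dx,Y,.040],velocity=.015,guard=4));st(f"touch {dx}")
    env.movel([X+dx,Y,.06],velocity=.1)
env.movel([X,Y,.2],velocity=.2)
env.reach([.40,.05,.35],QX);env.hold(.2);st("away")
snap("h1","scene",(120,130,280,290),4);snap("h1t","top",(120,215,360,285),3)
E
```

```text
True
touch 0.012 t 47.47 p [0.47   0.356  0.0451] F [-1.9 -0.3  5.8] M [-0.04  0.17  0.02] gap 0.0
True
touch -0.012 t 49.08 p [0.446  0.356  0.0451] F [-1.  -0.7  5.4] M [-0.14  0.22  0.04] gap -0.002
away t 51.73 p [0.4001 0.0505 0.3496] F [-0.1 -0.3  0.4] M [-0.02 -0.02  0.01] gap -0.0
```

View pics/h1.png

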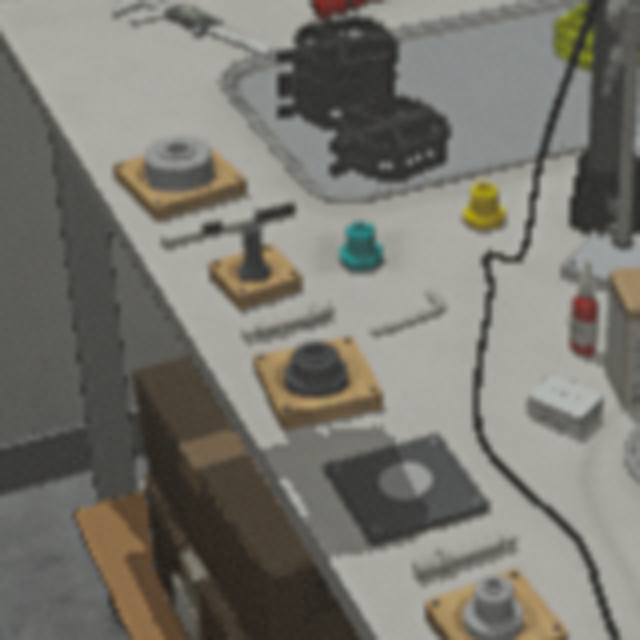

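The support ring's boss top reads 0.0451 on both sides, so it is home and level. All four tools stand upright in their seats and the gripper is clear, so I'm handing in.

```bash
python3 -c "
from bench import job
print(job.hand_in())"
```

```text
the job is handed in; nothing more can be done
None
```

The stack is apart and all four tools are in their matching seats, set down under light contact and then released. I took them off from the top: drift, guide sleeve, backing ring, support ring. The job was handed in with about 52 s on the robot's clock.

- **Drift, guide sleeve, backing ring:** each touched down within about 0.4 mm of its expected height and stands upright in the last pictures.
- **Support ring:** it first caught the lead-in about 2 mm high. I lifted it 1 mm, moved it 1.5 mm in +x and +y, and it then went home with no sideways force. Probing its boss afterwards read 0.0451 m on both sides, against 0.045 m expected.
- **Other checks:** no check disagreed at the end. I only probed the support ring; the other three rest on contact height and pictures.

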